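# Restart the orbital shaker at speed four

## Robot

A 7-joint arm with a two-finger parallel gripper is mounted at the origin on a cart in front of the work surface, level with it; the furniture and walls round the work are solid. World frame = base frame: x ahead of the robot, y to its left, z up, the work surface at z = 0. Lengths are in mm, angles in rad, forces in N, time in s.
With the tool pointing down it reaches from about 425 to 825 mm from the base axis. Payload 3.6 kg.
Tool frame: the origin (TCP) lies between the finger pads; the fingertips stand 22 mm ahead of it and the grasp point (between the pads) lies 3 mm ahead of it (tcp_to_tips is the distance from the TCP to the fingertips, in mm); z points along the fingers, y is the direction in which the jaws open and shut (so a half turn about z gives the same grasp; the last joint's range is limited). The gripper opens to 85 mm and grips with 20 to 120 N. Pads are 22 mm wide; open, the fingers measure 114 mm over their backs; the gripper's body (76 mm by 85 mm) begins 54 mm behind the grasp point. The pads swing forward as they close: fully open they stand 13 mm farther back than shut.
Start: joints at [-1.28, 0.615, -0.013, 1.423, 0.008, 1.103, -0.04], TCP at [203.078, 617.433, 253.297] pointing down, gripper open.
Joint ranges: [-3.12, 3.12], [-0.3, 2.06], [-1.34, 1.32], [0.26, 2.42], [-1.36, 4.5], [0.01, 1.98], [-2.84, 2.84]. Speed limits (rad/s): [2.79, 2.79, 3.14, 3.14, 3.14, 3.14, 3.14].

## Interface

Orientations are given as a unit quaternion [x, y, z, w].
In Python, from bench import sense, get_image, camera_info, hand_in, tcp_to_tips gives the robot as it stands.
- The arm moves only by the tool drive_tool, never from a script. Its argument "moves" is a list of rows, each a list of 2 entries, a list of its own where there are three numbers: the shift along the world's x, y, z in cm, then the turn about the world's z in degrees. A call has 1 to 5 rows; each row shifts and turns the pose as measured when the row begins; what a row does not reach is not made up. A row lasts 1/8 s, in which the tool goes at most 62.5 mm and 10.7 degrees, less where a joint would pass 70% of its speed; a pose out of reach is approached as far as the arm can. A call is refused whole if a number of a shift passes 6.25 or a number of a turn 10.7, either way. A call with a gripper value outside its range is refused whole. "grip" is the finger opening in cm, from 0 to 8.54, set as the call begins (left out, the last holds). The fingers move at their own pace and stop on an object; "force" is the grip in N (left out, the last holds). Time passes only in rows, so rows that do not move let the fingers close. It gives the time, the measured TCP pose, the force and the opening at its end, in the units of the state.
- sense(): the state, without advancing time (a new reading comes with each control period).
- get_image(name): name is "scene" or "top" or "wrist"; returns the picture (400x640x3 uint8, red, green, blue); there is no depth.
- camera_info(name): a dict with "fx", "fy", "cx", "cy" (pixels), "k1" (the pictures are not rectified: a ray, as slopes to the right and down, at radius r is drawn at 1 + k1 r^2 times it, then the intrinsics apply), "R" (3x3) and "t" (3): a world point X has camera coordinates R X + t. Camera axes: x right, y down, z forward; pixel columns grow to the right and rows downward; lengths in mm; the calibration is good to about 2 mm. A picture is of the moment at which its call begins: read the wrist's pose just before it. camera_info takes no time and is no camera call; for the wrist camera it gives the pose at the moment of the call.
- hand_in(): hands the job in, once; it reports no verdict.
The state is a dict: "time_s": time; "qpos": joint angles; "qd": joint speeds; "tau": joint torques, N m; "eef_pos": TCP position; "tcp_rot": TCP orientation; "contact_force": force on the tool from outside, world axes, zero at the start; "ft_torque": the same for the moment, N m; "gripper_width": opening from 0.0 (shut) to 1.0 (fully open).
Only numpy, scipy, OpenCV 4.12 (cv2) and the standard library are available. Lean on these libraries where they do the work, as an engineer would, in place of code of your own. Each camera call takes 0.05 s, during which the arm holds its last target.

## Task

Restart the shaker: with a fingertip, push its pointer selector back to off (the long mark), press the round start button fully down and let it come up, then push the selector clockwise four clicks, to the fourth dot after the long mark, without running past it. Press start only while the selector is at off. Nudge the selector from the side rather than pinching it, pick nothing up, and leave the dishes, the torch and the camera where they are.

Things in the scene. Friction and masses are not known exactly. Their poses are not given: they have to be found in the camera images.
- shaker: orbital shaker, white casing 280 (x) x 240 (y) x 50 mm high, fixed; origin at the centre of its underside, x to its rear, y to its left, z up. The front half of its top is a level control deck 50 mm above the table with the selector (left) and start button (right); over the rear half is a platform 62 mm above the table (rim 68 mm) with two petri dishes
- selector_axis (a point): point on the deck surface (50 mm above the table) on the selector's upright turning axis; at (-75, +50) mm from the shaker's origin; axes parallel to the shaker's
- selector (a joint): selector angle in rad, grows clockwise seen from above: 0 = off (long mark), one click every 0.628 (36 degrees), dot four = 2.513, dot six = 3.770; end stops 0.25 beyond off and dot six. At value q the pointer stands at the angle 1.885 - q anticlockwise from the shaker's +x. A click takes 2 to 3 N near the bar's end; past half-way it snaps on by itself into the next position and rests there
- pointer_bar: the selector's upright black grip bar, white line on top at its pointing end; 12 mm thick, from 57 to 87 mm above the table, reaching 45 mm from the axis at the pointing end and 22 mm at the other; 26 mm round hub; below it a 60 mm round skirt, top 58 mm above the table. Origin on the turning axis at the deck surface, x along the bar to its pointing end, z up
- pointer_end (a point): middle of the end face of the bar's pointing end, 45 mm from the axis, 72 mm above the table
- start_button (a joint): travel of the start button in m: 0 = up, 0.006 = fully down; springs back up; fully down takes about 5 N from above
- start_button_top (a point): centre of the top face of the round black start button, 36 mm diameter, 72 mm above the table when up, in a 52 mm grey collar whose top is 62 mm above the table; at (-85, -80) mm from the shaker's origin
- petri_dish_1: loose petri dish, 60 mm diameter, 15 mm high, on the left of the platform; origin at the centre of its underside
- petri_dish_2: loose petri dish, 60 mm diameter, 15 mm high, on the right of the platform; origin at the centre of its underside
- pen_torch: loose black pen torch, 130 x 24 x 24 mm, lying on the table to the right of the shaker; origin at the centre of its underside
- inspection_camera: loose dark camera, 66 x 111 x 29 mm, lying on the table to the left of the shaker; origin at the centre of its underside

How it is judged:
By the outcome, as a careful person would: the job done as asked, in the order asked, and still so for the second after the job is handed in, with the robot touching nothing.
It also fails if it takes over 72 s, if anything falls off the work surface, if the arm or the gripper's body presses on something with over 40 N, if the wrist force passes 120 N, or if a joint passes its speed limit or range.

## Working session

There is one attempt and no reset: what is moved stays moved. The work goes in short steps, Python scripts to look and compute and a tool call to move; the robot and the scene stay as the last step left them, time stands still between calls to the robot, and variables do not carry over. Pictures are saved under pics/ and viewed, and the job is handed in when it is done.

Besides the shell and the picture viewer there is one more tool, called after ">>>" as name([rows], argument=value, ...), one row to a line, values as JSON. drive_tool: Moves the arm, as the interface text tells. Its arguments: {"type":"object","properties":{"moves":{"type":"array"},"grip":{"type":"number"},"force":{"type":"number"}},"required":["moves"]}

```bash
mkdir -p pics; ls; python3 - <<'E'
from bench import *
import cv2
s=sense();print(s['time_s'],s['eef_pos'],s['tcp_rot'],s['gripper_width'],s['contact_force'],tcp_to_tips)
for n in ['scene','top']:
    cv2.imwrite(f'pics/{n}0.png',get_image(n)[:,:,::-1]);c=camera_info(n);print(n,c)
E
```

```text
pics
0.0 [202.89066985 616.75815877 252.12392605] [ 1.58194596e-01  9.87407076e-01 -1.30465594e-03 -1.82948764e-04] 1.00309355087412 [ 0.56057009 -0.99309362  0.32489821] 22.0
scene {'fx': 418.25883077600224, 'fy': 418.25883077600224, 'cx': 322.2607346970655, 'cy': 198.80869321690355, 'k1': -0.09273120659690061, 'R': array([[ 0.68326603, -0.73016823, -0.00137522],
       [-0.44603457, -0.41589098, -0.79251994],
       [ 0.57810094,  0.54211535, -0.60984445]]), 't': array([-366.53685042,  325.41847679,  544.08561218])}
top {'fx': 416.3937940519876, 'fy': 416.3937940519876, 'cx': 319.2343124849093, 'cy': 198.99370290657663, 'k1': -0.09737526790644042, 'R': array([[-0.00287297, -0.99991793, -0.01248525],
       [-0.99745994,  0.00375407, -0.07113068],
       [ 0.07117172,  0.01224918, -0.99738886]]), 't': array([ 41.21835067, 575.50178039, 983.49633425])}
```

View pics/top0.png

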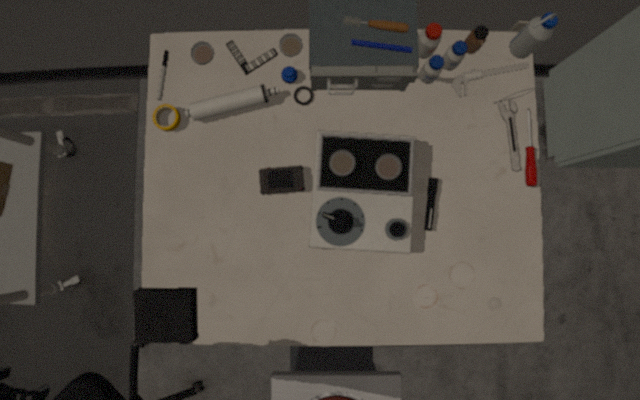

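View pics/scene0.png

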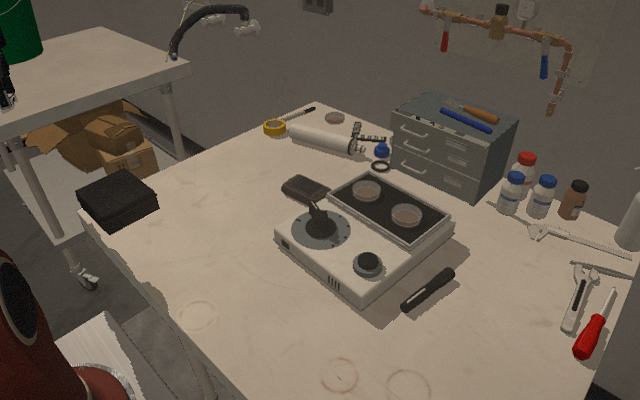

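```bash
cat > h.py <<'E'
import numpy as np, cv2
from bench import *
def proj(n,X,c=None):
    c=c or camera_info(n); p=np.atleast_2d(X)@c['R'].T+c['t']; s=p[:,:2]/p[:,2:]
    s=s*(1+c['k1']*(s**2).sum(1,keepdims=True)); return s*[c['fx'],c['fy']]+[c['cx'],c['cy']]
def back(n,uv,z,c=None):
    c=c or camera_info(n); d=(np.atleast_2d(uv).astype(float)-[c['cx'],c['cy']])/[c['fx'],c['fy']]
    s=d.copy()
    for _ in range(30): s=d/(1+c['k1']*(s**2).sum(1,keepdims=True))
    r=np.c_[s,np.ones(len(s))]@c['R']; o=-c['R'].T@c['t']
    return o+r*((z-o[2])/r[:,2])[:,None]
E
python3 - <<'E'
import cv2
a=cv2.imread('pics/top0.png')[115:265,290:450]; a=cv2.convertScaleAbs(a,alpha=1.6,beta=20)
cv2.imwrite('pics/topz.png',cv2.resize(a,None,fx=4,fy=4,interpolation=cv2.INTER_CUBIC)[:600])
a=cv2.imread('pics/scene0.png')[165:310,265:465]; a=cv2.convertScaleAbs(a,alpha=1.6,beta=20)
cv2.imwrite('pics/scenez.png',cv2.resize(a,None,fx=4,fy=4,interpolation=cv2.INTER_CUBIC))
E
```

```text
(no output)
```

View pics/topz.png

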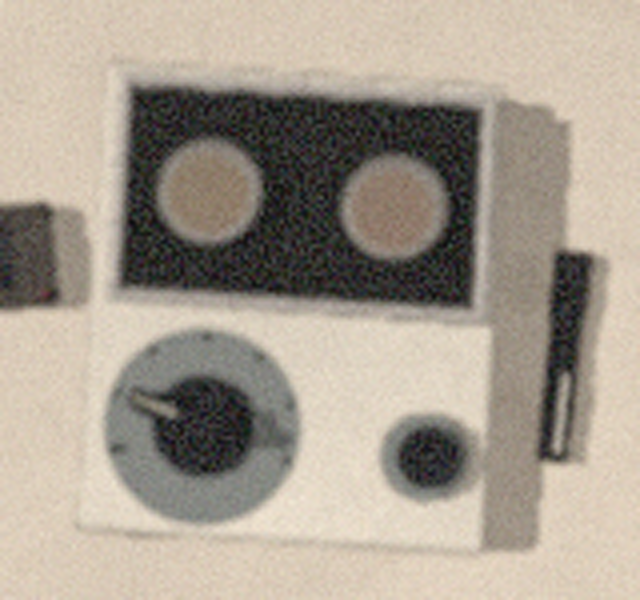

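View pics/scenez.png

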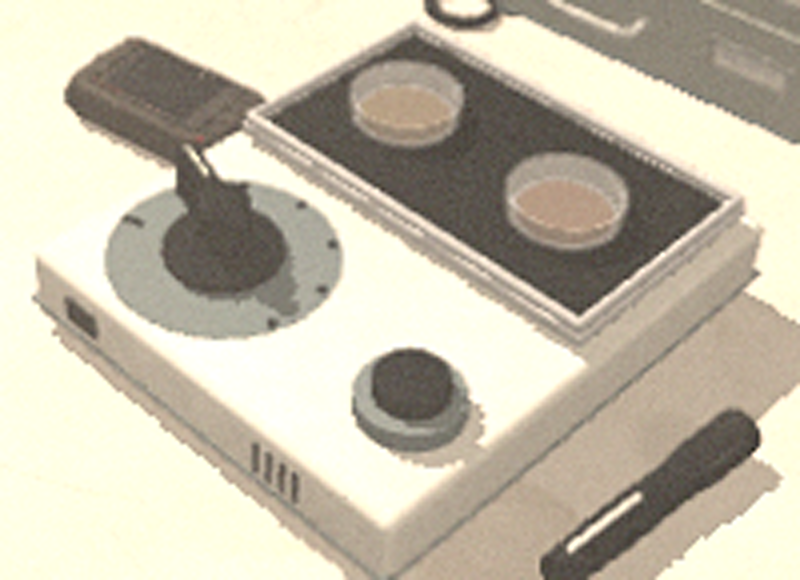

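```bash
cat > fit.py <<'E'
from h import *
from scipy.optimize import least_squares
Z=lambda u,v:(u/4+290-.375,v/4+115-.375)
S=lambda u,v:(u/4+265-.375,v/4+165-.375)
obs=[('top',(-75,50,50),Z(203,426)),('top',(-85,-80,72),Z(431,457)),('top',(-140,120,50),Z(79,527)),('top',(-140,-120,50),Z(484,551)),
('scene',(-85,-80,72),S(412,381)),('scene',(-75,50,50),S(224,259)),('scene',(-140,120,50),S(38,258)),('scene',(-140,-120,50),S(388,525))]
ci={n:camera_info(n) for n in('top','scene')}
def W(p,X):
    c,s=np.cos(p[2]),np.sin(p[2]);X=np.asarray(X,float);return np.array([p[0]+c*X[0]-s*X[1],p[1]+s*X[0]+c*X[1],X[2]])
def res(p): return np.concatenate([(proj(n,W(p,X),ci[n])[0]-o) for n,X,o in obs])
if __name__=='__main__':
    r=least_squares(res,[580,-60,0],x_scale=[10,10,.01]);print(r.x,np.round(r.fun.reshape(-1,2),2))
    for n in('top','scene'):
        q=[k for k in range(len(obs)) if obs[k][0]==n]
        rr=least_squares(lambda p:res(p).reshape(-1,2)[q].ravel(),r.x,x_scale=[10,10,.01]);print(n,rr.x)
    p=r.x
    ax=W(p,(-75,50,50));print('axis',ax,'btn',W(p,(-85,-80,72)))
    t=back('top',[Z(133,397)],87,ci['top'])[0]-ax; print('ptr top',t,np.hypot(*t[:2]),'q',1.885-(np.arctan2(t[1],t[0])-p[2]))
    t=back('scene',[S(187,148)],87,ci['scene'])[0]-ax; print('ptr sc',t,np.hypot(*t[:2]),'q',1.885-(np.arctan2(t[1],t[0])-p[2]))
    s=sense();print(s['qpos'])
E
python3 fit.py
```

```text
[ 5.93017585e+02 -6.58475943e+01 -6.94788117e-02] [[ 0.24 -0.02]
 [ 0.19  0.14]
 [-0.59  0.63]
 [ 1.01  1.33]
 [ 0.63 -1.42]
 [ 0.44 -0.82]
 [-1.86 -2.95]
 [ 1.16  1.65]]
top [ 5.94218367e+02 -6.49651571e+01 -6.57545696e-02]
scene [ 5.91802531e+02 -6.67852857e+01 -7.14812799e-02]
axis [521.66968283 -10.76150893  50.        ] btn [ 502.66882927 -139.75363103   72.        ]
ptr top [15.69071806 41.17320142 37.        ] 44.061674369439416 q 0.6088244727641647
ptr sc [14.37409619 39.32108183 37.        ] 41.86600192998379 q 0.5951911343679703
[-1.27949486  0.61581448 -0.01265024  1.42475414  0.00809851  1.10337738
 -0.04040187]
```

>>> drive_tool([
  [[2.5,-4.3,0],0],
  [[2.5,-4.3,0],0],
  [[2.5,-4.3,0],0],
  [[2.5,-4.3,0],0],
  [[2.5,-4.3,0],0],
], grip=0, force=40)

```text
time_s: 0.72
eef_pos: [325.9, 397.9, 248.8]
tcp_rot: [0.153, 0.988, -0.003, -0.002]
contact_force: [2.0, -0.6, -0.2]
gripper_width: -0.001
```

>>> drive_tool([
  [[2.5,-4.3,0],0],
  [[2.5,-4.3,0],0],
  [[2.5,-4.3,0],0],
  [[2.5,-4.3,0],0],
  [[2.5,-4.3,0],0],
])

```text
time_s: 1.35
eef_pos: [453.4, 174.6, 247.7]
tcp_rot: [0.153, 0.988, -0.004, -0.003]
contact_force: [0.4, -0.2, 0.4]
gripper_width: -0.001
```

Remaining: about (+107, −162).

>>> drive_tool([
  [[2.7,-4.0,0],0],
  [[2.7,-4.0,0],0],
  [[2.7,-4.0,-2.5],0],
  [[2.7,-4.0,-3],0],
  [[0,0,-3],0],
])

```text
time_s: 1.98
eef_pos: [567.0, 3.4, 161.8]
tcp_rot: [0.157, 0.988, -0.004, 0.001]
contact_force: [0.4, 0.6, -1.0]
gripper_width: -0.0
```

```bash
python3 - <<'E'
from h import *
s=sense();print(s['eef_pos'],s['tcp_rot'])
for n in ['scene','top','wrist']:
    cv2.imwrite(f'pics/{n}1.png',cv2.convertScaleAbs(get_image(n)[:,:,::-1],alpha=1.5,beta=15))
c=camera_info('wrist');print(c)
a=np.hstack([cv2.imread(f'pics/{n}1.png')for n in('top','wrist')]);cv2.imwrite('pics/c1.png',cv2.resize(a,(800,250)))
E
```

```text
[567.03593444   3.43050262 161.81820925] [ 1.56855578e-01  9.87612317e-01 -4.18583534e-03  8.46700583e-04]
{'fx': 326.38312407329687, 'fy': 326.38312407329687, 'cx': 325.8252473272642, 'cy': 203.12615069573707, 'k1': 0.009321689287054402, 'R': array([[ 0.30339228,  0.95283915, -0.0071193 ],
       [ 0.91825466, -0.29036855,  0.269248  ],
       [ 0.25448281, -0.0882251 , -0.96304456]]), 't': array([-177.92528585, -524.31891441,  148.43564843])}
```

View pics/wrist1.png

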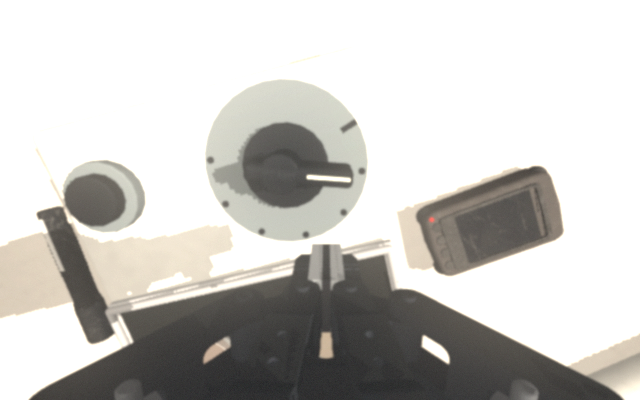

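View pics/scene1.png

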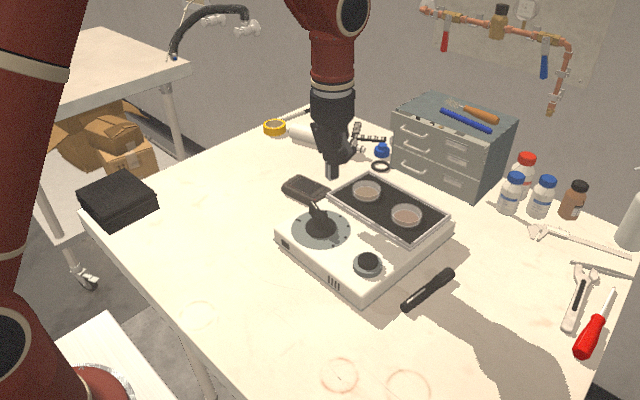

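```bash
python3 - <<'E'
from h import *
import fit
c={'fx': 326.38312407329687, 'fy': 326.38312407329687, 'cx': 325.8252473272642, 'cy': 203.12615069573707, 'k1': 0.009321689287054402, 'R': np.array([[ 0.30339228,  0.95283915, -0.0071193 ],[ 0.91825466, -0.29036855,  0.269248  ], [ 0.25448281, -0.0882251 , -0.96304456]]), 't':np.array([-177.92528585, -524.31891441,  148.43564843])}
print('axis',back('wrist',[(287,160)],50,c))
print('disc edges',back('wrist',[(207,160),(367,160),(287,80),(287,240)],50,c))
print('btn',back('wrist',[(95,200)],72,c))
print('bar end, dots -> angle')
ax=back('wrist',[(287,160)],50,c)[0]
for uv,z in [((351,175),87),((347,126),50),((362,171),50),((344,212),50),((306,235),50),((262,231),50),((225,204),50),((210,160),50)]:
    d=back('wrist',[uv],z,c)[0]-ax; print(uv,np.hypot(*d[:2]),np.degrees(np.arctan2(d[1],d[0])))
print('tips',back('wrist',[(311,246),(343,246),(327,283)],140,c), sense()['eef_pos'])
E
```

```text
axis [[520.32757353  -7.69863433  50.        ]]
disc edges [[503.04667114 -62.27435724  50.        ]
 [537.60798433  46.76155198  50.        ]
 [469.7611278   10.23735462  50.        ]
 [578.16286158 -28.17767506  50.        ]]
btn [[ 504.72200876 -135.61024107   72.        ]]
bar end, dots -> angle
(351, 175) 43.49330528563121 67.29646730372349
(347, 126) 48.607900659512765 101.4805080651231
(362, 171) 54.38343164647087 64.01058233762176
(344, 212) 56.68031113717842 29.134427399737717
(306, 235) 58.5817341105782 -5.191856370889398
(262, 231) 57.882378742295394 -38.6557377692121
(225, 204) 57.38386587622905 -72.82830035837672
(210, 160) 55.09974579374295 -107.57055672087654
tips [[553.32244818   4.25288378 140.        ]
 [557.85838345  18.650089   140.        ]
 [574.1178171    5.57474693 140.        ]] [563.82632012   9.27444623 161.2669199 ]
```

>>> drive_tool([
  [[0,0,-3],0],
  [[0,0,-2.5],0],
  [[0,0,-1],0],
  [[0,0,0],0],
])

```text
time_s: 2.62
eef_pos: [567.1, 14.1, 100.9]
tcp_rot: [0.149, 0.989, -0.0, 0.002]
contact_force: [-0.1, -0.1, 0.7]
gripper_width: -0.002
```

>>> drive_tool([
  [[-0.6,0.2,-0.3],0],
  [[-0.6,0.2,-0.2],0],
  [[-0.6,0.2,0],0],
  [[-0.6,0.2,0],0],
])

```text
time_s: 3.12
eef_pos: [545.6, 23.0, 99.1]
tcp_rot: [0.149, 0.989, 0.001, 0.008]
contact_force: [2.9, -0.8, -1.8]
gripper_width: -0.004
```

>>> drive_tool([
  [[-0.5,0.1,-0.2],0],
  [[-0.5,0.1,0],0],
  [[0,0,0],0],
])

```text
time_s: 3.5
eef_pos: [533.2, 25.5, 97.1]
tcp_rot: [0.149, 0.989, 0.0, 0.006]
contact_force: [1.0, -0.6, 0.4]
gripper_width: -0.002
```

```bash
cat > look.py <<'E'
import sys
from h import *
k=sys.argv[1]
s=sense();print(s['time_s'],s['eef_pos'],s['contact_force']);c=camera_info('wrist')
im=get_image('wrist')[:,:,::-1];cv2.imwrite(f'pics/w{k}.png',cv2.convertScaleAbs(im,alpha=1.5,beta=15))
s=sense();print(s['eef_pos'])
np.savez(f'c{k}.npz',**c)
E
python3 look.py 2
```

```text
3.5 [533.16111906  25.4780059   97.09998472] [ 0.96059022 -0.61673122  0.38515191]
[533.46635079  25.41231956  97.10296081]
```

View pics/w2.png

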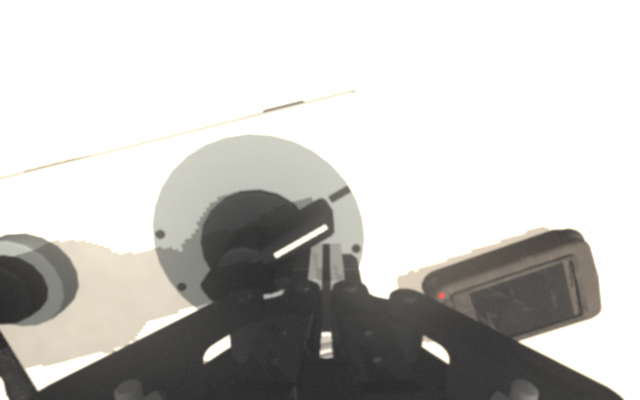

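>>> drive_tool([
  [[1.5,-0.5,0],0],
  [[1.0,-0.4,2],0],
  [[0,0,4],0],
  [[0,-1,4],0],
  [[0,0,0],0],
])

```text
time_s: 4.18
eef_pos: [557.2, 5.4, 198.3]
tcp_rot: [0.149, 0.989, -0.0, 0.003]
contact_force: [-0.2, 0.2, -0.4]
gripper_width: 0.001
```

```bash
python3 look.py 3
```

```text
4.175 [557.21354537   5.35087478 198.32517811] [-0.20808432  0.15573807 -0.36867895]
[555.80139446   6.3083889  196.45111101]
```

View pics/w3.png

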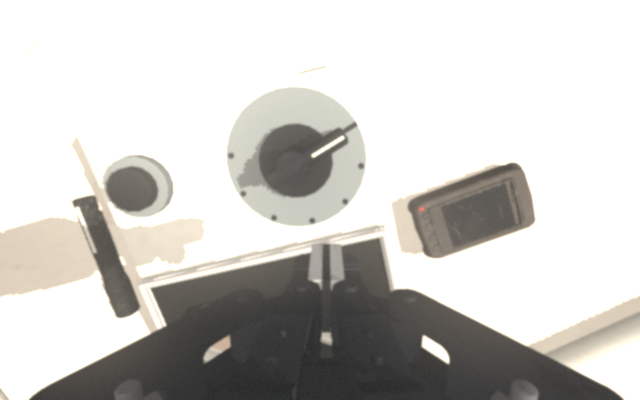

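```bash
python3 - <<'E'
from h import *
c=dict(np.load('c3.npz'))
ax=back('wrist',[(297,157)],50,c)[0];print('axis',ax,'btn',back('wrist',[(131,190)],72,c))
for uv,z in [((345,137),87),((352,127),50)]:
    d=back('wrist',[uv],z,c)[0]-ax; print(uv,np.hypot(*d[:2]),np.degrees(np.arctan2(d[1],d[0])))
E
```

```text
axis [519.44386239  -8.76917717  50.        ] btn [[ 503.20180615 -137.37331446   72.        ]]
(345, 137) 41.921009297035184 100.23034959129409
(352, 127) 50.88913998393934 101.04899072764164
```

>>> drive_tool([
  [[-1.8,-4.8,0],0],
  [[-1.8,-4.8,0],0],
  [[-1.7,-4.8,-2],0],
  [[0,0,-3],0],
  [[0,0,0],0],
])

```text
time_s: 4.85
eef_pos: [496.8, -137.7, 139.1]
tcp_rot: [0.146, 0.989, 0.001, -0.005]
contact_force: [-0.6, 1.1, 0.0]
gripper_width: 0.0
```

>>> drive_tool([
  [[0.6,0,-2],0],
  [[0,0,-1.5],0],
  [[0,0,-0.5],0],
  [[0,0,0],0],
])

```text
time_s: 5.35
eef_pos: [503.7, -135.4, 98.5]
tcp_rot: [0.144, 0.99, 0.001, -0.006]
contact_force: [-0.0, -0.1, -0.1]
gripper_width: -0.001
```

>>> drive_tool([
  [[0,0,-0.4],0],
  [[0,0,-0.4],0],
  [[0,0,-0.3],0],
])

```text
time_s: 5.72
eef_pos: [504.3, -135.3, 88.8]
tcp_rot: [0.144, 0.99, 0.001, -0.004]
contact_force: [-1.4, 1.1, 4.1]
gripper_width: -0.004
```

>>> drive_tool([
  [[0,0,-0.3],0],
  [[0,0,-0.3],0],
])

```text
time_s: 5.98
eef_pos: [504.4, -135.3, 87.7]
tcp_rot: [0.144, 0.99, 0.002, -0.004]
contact_force: [-7.4, 1.7, 29.8]
gripper_width: 0.0
```

>>> drive_tool([
  [[0,0,1],0],
  [[0,0,3],0],
  [[0,0,4],0],
  [[0,0,2],0],
  [[0,0,0],0],
])

```text
time_s: 6.6
eef_pos: [504.9, -135.8, 191.0]
tcp_rot: [0.144, 0.99, 0.002, -0.002]
contact_force: [0.0, 0.6, 0.1]
gripper_width: -0.002
```

```bash
python3 look.py 4
```

```text
6.6 [ 504.87475812 -135.79338439  190.97449446] [0.04175522 0.59627679 0.05676812]
[ 504.27075366 -135.60633706  190.04874426]
```

View pics/w4.png

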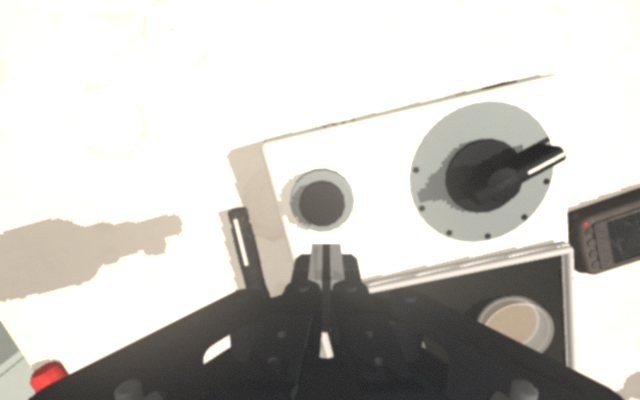

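```bash
python3 - <<'E'
import numpy as np
for t in range(104,-45,-12 ) :
    a=np.radians(t-73);h=6+11*abs(np.cos(a))+7.5*abs(np.sin(a));r=np.radians(t)
    print(t,np.round([520.5+34*np.cos(r)-h*np.sin(r),-9.5+34*np.sin(r)+h*np.cos(r)],1))
E
```

```text
104 [493.6  18.8]
92 [500.5  23.8]
80 [508.8  27.1]
68 [516.9  28.6]
56 [524.   29.2]
44 [531.6  28. ]
32 [539.1  24.8]
20 [546.1  19.6]
8 [551.7  12.5]
-4 [555.5   3.9]
-16 [557.   -5.7]
-28 [557.8 -11.8]
-40 [557.6 -18.2]
```

>>> drive_tool([
  [[-0.7,4.8,0],0],
  [[-0.7,5.0,0],0],
  [[-0.7,5.0,0],0],
  [[0,0,0],0],
])

```text
time_s: 7.15
eef_pos: [479.9, 15.5, 184.5]
tcp_rot: [0.146, 0.989, 0.001, -0.007]
contact_force: [-0.5, -0.2, -0.2]
gripper_width: -0.003
```

>>> drive_tool([
  [[0,0,-4],0],
  [[0,0,-3],0],
  [[0,0,-1.2],0],
  [[0,0,0],0],
])

```text
time_s: 7.65
eef_pos: [479.3, 12.7, 97.7]
tcp_rot: [0.147, 0.989, -0.001, -0.009]
contact_force: [0.1, 1.1, -0.1]
gripper_width: -0.002
```

>>> drive_tool([
  [[0.7,0.3,0],0],
  [[0.7,0.4,0],0],
  [[0.7,0.5,0],0],
  [[0.6,0.2,0],0],
  [[0,0,0],0],
])

```text
time_s: 8.28
eef_pos: [509.3, 26.5, 99.9]
tcp_rot: [0.148, 0.989, -0.001, -0.007]
contact_force: [-0.1, 0.3, 0.5]
gripper_width: 0.001
```

```bash
python3 look.py 5
```

```text
8.275 [509.30154859  26.54930937  99.92566315] [-0.07717281  0.31198889  0.46344695]
[508.94491684  26.49416699  99.91128319]
```

View pics/w5.png

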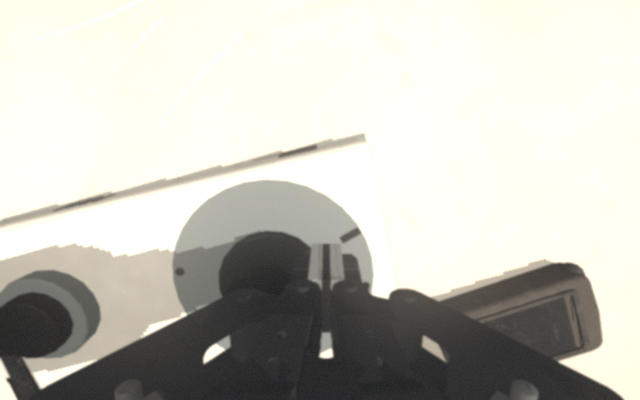

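>>> drive_tool([
  [[0.7,0.2,-0.3],0],
  [[0.6,0.1,0],0],
  [[0.6,0,0],0],
])

```text
time_s: 8.7
eef_pos: [526.2, 29.8, 96.3]
tcp_rot: [0.148, 0.989, -0.001, -0.01]
contact_force: [-1.9, -0.3, 0.7]
gripper_width: -0.002
```

>>> drive_tool([
  [[0.4,-0.1,0],0],
  [[0.2,-0.1,0],0],
  [[0,0,0],0],
])

```text
time_s: 9.07
eef_pos: [535.0, 27.7, 96.6]
tcp_rot: [0.148, 0.989, -0.001, -0.008]
contact_force: [0.8, -0.1, -0.2]
gripper_width: 0.001
```

```bash
python3 look.py 6; python3 - <<'E'
from h import *
for n in('top','scene'):cv2.imwrite(f'pics/{n}6.png',get_image(n)[:,:,::-1])
a=cv2.imread('pics/top6.png')[115:265,290:450]
b=cv2.imread('pics/scene6.png')[165:315,265:425]
cv2.imwrite('pics/c6.png',cv2.convertScaleAbs(cv2.resize(np.hstack([a,b]),(800,375),interpolation=cv2.INTER_CUBIC),alpha=1.6,beta=20))
E
```

```text
9.075 [535.02650163  27.74044557  96.57839014] [ 0.78504099 -0.06553077 -0.23487886]
[534.91634641  27.82472305  96.56519342]
```

View pics/w6.png

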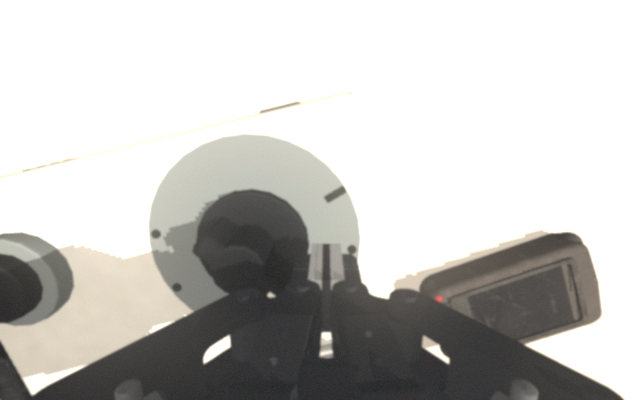

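View pics/c6.png

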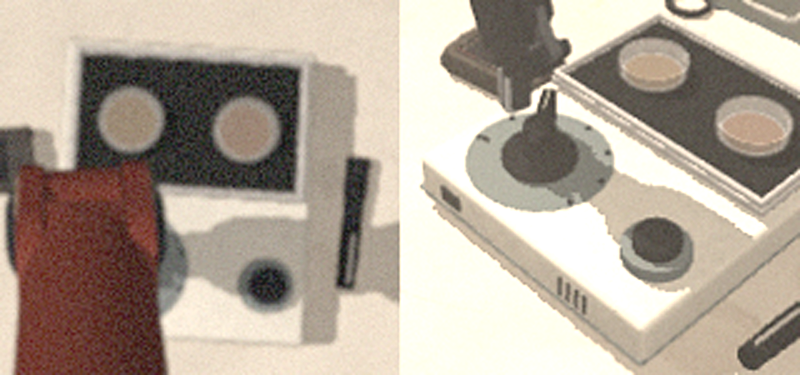

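>>> drive_tool([
  [[0.5,-0.3,0],0],
  [[0.5,-0.4,0],0],
  [[0.4,-0.4,0],0],
  [[0.1,-0.2,0],0],
  [[0,0,0],0],
])

```text
time_s: 9.85
eef_pos: [549.5, 14.3, 96.3]
tcp_rot: [0.147, 0.989, -0.001, -0.009]
contact_force: [0.1, -0.8, 0.1]
gripper_width: 0.001
```

```bash
cat > sc.py <<'E'
import sys
from h import *
k=sys.argv[1]
b=get_image('scene')[:,:,::-1][165:315,265:465]
cv2.imwrite(f'pics/s{k}.png',cv2.convertScaleAbs(cv2.resize(b,(800,600),interpolation=cv2.INTER_CUBIC),alpha=1.6,beta=20))
print(sense()['eef_pos'])
E
python3 sc.py 7
```

```text
[549.46376261  14.41497865  96.31213311]
```

View pics/s7.png

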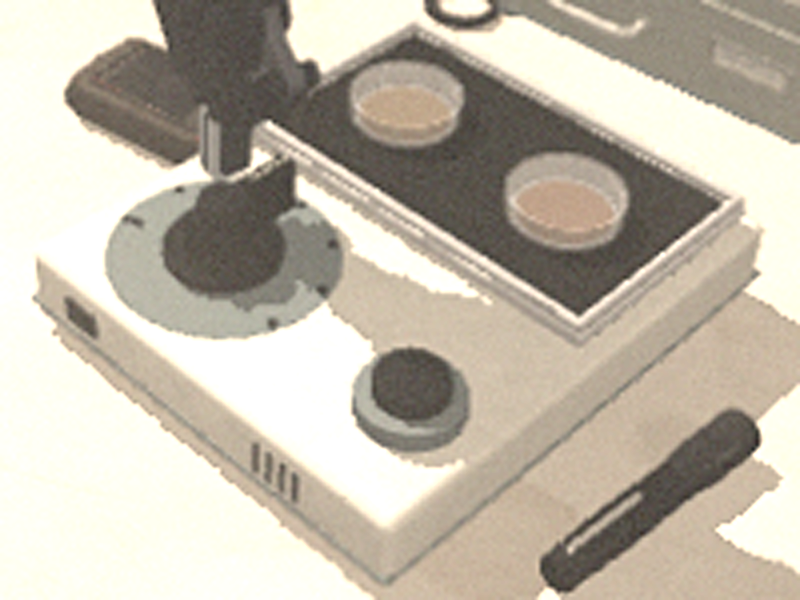

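```bash
python3 - <<'E'
from h import *
A=np.array([520.5,-9.5])
for q in (1.2566,1.885,2.2,2.513,3.142):
    t=1.885-q-.0695
    for r,z in((44,87),(55,50)):
        uv=proj('scene',[[A[0]+r*np.cos(t),A[1]+r*np.sin(t),z]])[0]; print(q,r,np.round((uv-[265,165]+.375)*4))
E
```

```text
1.2566 44 [239. 141.]
1.2566 55 [243. 185.]
1.885 44 [289. 157.]
1.885 55 [303. 206.]
2.2 44 [305. 172.]
2.2 55 [323. 224.]
2.513 44 [314. 190.]
2.513 55 [334. 246.]
3.142 44 [305. 226.]
3.142 55 [324. 293.]
```

>>> drive_tool([
  [[0.3,-0.5,0],0],
  [[0.3,-0.5,0],0],
  [[0.1,-0.5,0],0],
  [[0.1,-0.4,0],0],
  [[0,0,0],0],
])

```text
time_s: 10.52
eef_pos: [557.9, -4.9, 96.3]
tcp_rot: [0.147, 0.989, -0.0, -0.01]
contact_force: [0.1, 0.2, -0.1]
gripper_width: -0.001
```

```bash
python3 sc.py 8
```

```text
[557.82889204  -4.66812247  96.31402674]
```

View pics/s8.png

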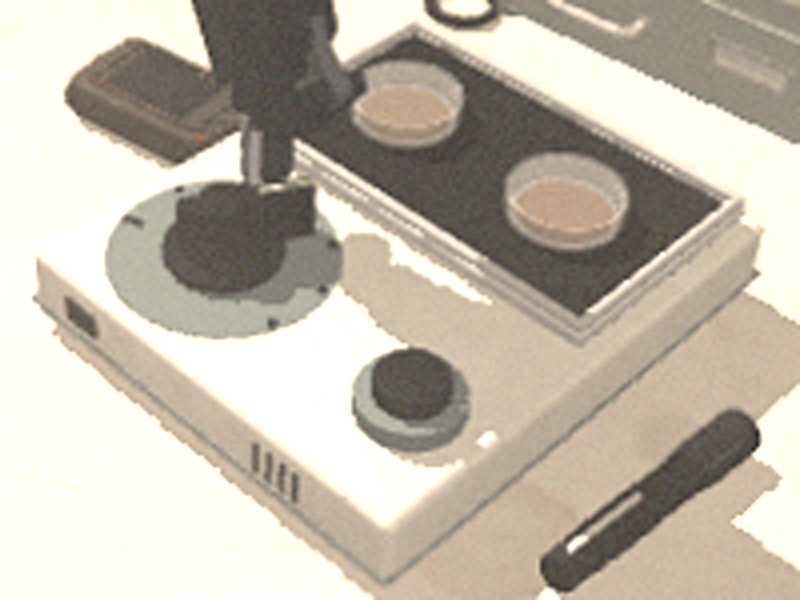

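>>> drive_tool([
  [[-0.2,1.2,0],0],
  [[0,0.8,2],0],
  [[0,0,4],0],
  [[-0.5,2,5],0],
  [[-2,5,2],0],
])

```text
time_s: 11.2
eef_pos: [530.3, 85.4, 228.2]
tcp_rot: [0.15, 0.989, -0.002, -0.01]
contact_force: [0.8, 1.2, -0.7]
gripper_width: 0.0
```

>>> drive_tool([
  [[-2,5,0],0],
  [[-2,5,0],0],
  [[-2,5,0],0],
  [[0,0,0],0],
])

```text
time_s: 11.7
eef_pos: [465.3, 249.0, 231.6]
tcp_rot: [0.144, 0.99, 0.002, -0.007]
contact_force: [0.5, -0.5, -0.4]
gripper_width: -0.003
```

```bash
python3 sc.py 9; python3 - <<'E'
from h import *
a=get_image('top')[:,:,::-1];cv2.imwrite('pics/top9.png',a)
b=cv2.imread('pics/top0.png')
cv2.imwrite('pics/t9.png',cv2.convertScaleAbs(cv2.resize(np.hstack([b[115:265,250:450],a[115:265,250:450]]),(800,300),interpolation=cv2.INTER_CUBIC),alpha=1.6,beta=20))
print(sense()['contact_force'],sense()['time_s'])
E
```

```text
[466.81493395 245.94955134 231.68671922]
[ 0.46158408 -0.46886237 -0.34763559] 11.8
```

View pics/s9.png

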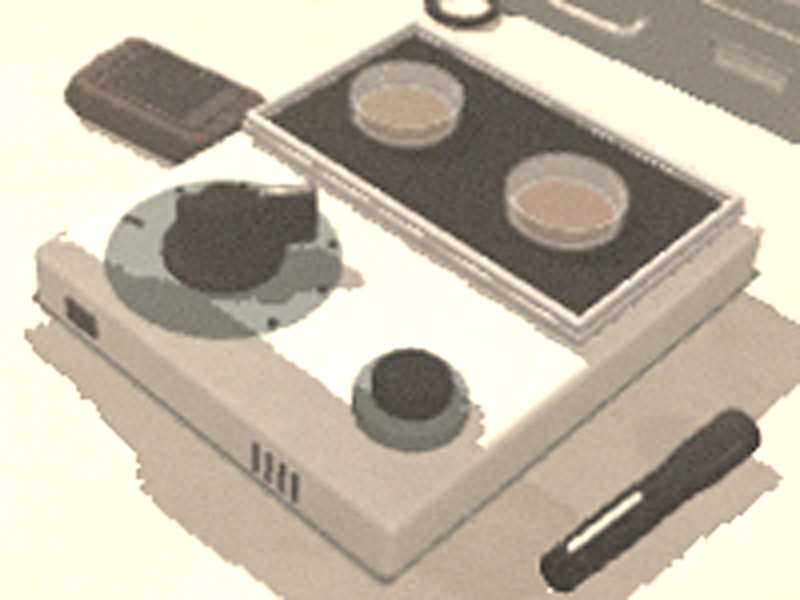

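View pics/t9.png

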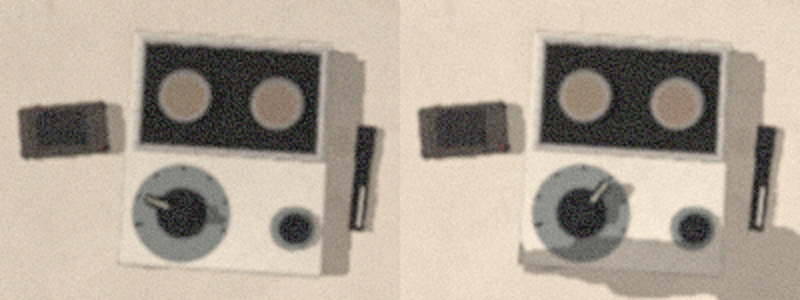

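```bash
python3 -c "
from bench import hand_in;print(hand_in())"
```

```text
the job is handed in; nothing more can be done
None
```

The shaker is restarted and the job is handed in at about 12 s of the 72 s allowed.

1. **Selector to off:** with the gripper shut, I nudged it from dot one back to off. The wrist picture put the pointer at 100° and the long mark at 101°.
2. **Start button:** I pressed it at off until it bottomed out; the tool stopped about 6 mm below the button's resting height. The wrist force there was about 30 N, well above the 5 N needed but within the limits. The picture afterwards shows the selector still at off and no sign of the button staying down, though its height was not measured.
3. **Selector clockwise:** I pushed it four clicks from the side, one at a time. I confirmed dots two, three and four in the scene camera. The finger hid the pointer at dot one, so I took that click from the tool's position.

**Last checks:** the scene and top pictures, taken with the arm withdrawn, show the pointer at dot four. In the scene camera its end was at pixel (314, 187), against (314, 190) predicted. Comparing the top view before and after, the dishes, torch and camera look unmoved, and the wrist force was back to about zero.

**Disagreement:** the cameras differed by 2–3 mm on the shaker's position. I used an average of the fits, and it made no difference to the outcome.

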